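# Clip held open on the recipe card

### The job

A tall spice jar has been left in front of the recipe card: first stand it back in the spice rack, in the gap between the two other jars and touching neither. Then squeeze the red spring clip open to take it off the rim of the recipe tin, and lower it gently over the middle of the card's top edge with one jaw in front of the card and one behind. Finish while holding the clip squeezed wide open there, with its jaws clear of the card, so that I can slip a note in; leave everything else where it stands.

Things in the scene. Friction and masses are not known exactly. Their poses are not given: they have to be found in the camera images.
- jar_mid (a point): tall spice jar to put away: glass cylinder, 46 mm diameter, 125 mm high, 0.10 to 0.20 kg, yellow contents, black screw lid. Point on its axis half-way up (62.5 mm above its foot); z along the axis. Starts on the worktop 62 to 70 mm in front of the card. Grip it in its upper third (about 90 mm above its foot) to keep the fingers above the rack's boards.
- jar_tall: the same tall jar, origin at the centre of its foot
- rack: loose oak spice rack, 0.9 kg, 90 mm deep (x), 260 mm long (y), open above; origin centre of underside. Floor 13 mm up. Jars stand between the front dowel rail at x = -38 mm (7 mm thick, top 44 mm up) and the back board (front face x = +38 mm, top 80 mm up); end boards 85 mm high. A jar stands well at x = 2 mm. The gap for the tall jar is midway between the other two jars.
- jar_gold: spice jar with a gold lid in the rack, at the +y side of the gap: 41 mm diameter, 98 mm high, origin centre of its foot
- jar_white: spice jar with a pale grey-white lid in the rack, at the -y side of the gap: 41 mm diameter, 92 mm high, origin centre of its foot
- clip_pivot (a point): middle of the hinge pin of the red spring clip (55 g). z up along the clip, y along the pin (parallel to the edge it sits on), x across the jaws. Starts clipped upright on the tin's front rim, pin 16 mm above the rim. Belongs to one of the two levers, so the frame tilts about y by about 0.28 rad as the clip is squeezed fully; the point stays on the pin.
- clip: the same clip, origin on the pin. Two flat handles, 34 mm wide (y), rise 42 mm above the pin and lean apart, 44 mm across their tops (x) when clipped. Squeeze them together along x from above, round 28 mm above the pin: jaws open against the spring (4 to 8 N). Fully squeezed, at a hard stop, the outer faces are upright and parallel, 22 mm apart; grip with 20 to 40 N.
- clip_lever (a joint): opening angle of the clip: 0 = clipped on a 3 mm edge, -0.05 = shut, 0.56 rad = squeezed fully open (jaws gape 20 mm at the tips, 12 mm where narrowest). The spring shuts it when let go.
- jaw_a (a point): tip of the clip jaw that starts outside the tin, in front of its rim: lower end of the jaw's inner face, mid-width. Jaws reach 32 mm below the pin, 46 mm wide (y); the coil reaches 6 mm below the pin, so an edge taken between the jaws must stay lower than that
- jaw_b (a point): tip of the other jaw, which starts inside the tin: lower end of its inner face, mid-width
- card_edge (a point): middle of the top edge of the recipe card: rigid laminated card 150 mm wide (y), 3 mm thick (x), upright in a slotted oak block (56 x 170 x 22 mm). Edge 128 mm above the worktop; x square to the card and away from its printed front, z up
- card_stand: the oak block with the card, loose, 0.6 kg, origin at the centre of its underside. Wall cabinets hang behind the work, from about x = 0.55 m on and 0.49 m above the worktop: keep the arm drawn in when swinging across
- recipe_tin: loose open pale green-grey tin full of file cards, 0.95 kg: 104 mm deep (x), 150 mm long (y), 85 mm high, walls 3 mm; origin centre of underside, front at -x. File cards inside start 41 mm behind the outer face of the front wall and reach 88 mm high.
- mug: white dotted mug standing behind, to be left alone: 92 mm diameter, 93 mm high, origin centre of its foot
There are look-alikes about, which are no part of the job. Leave any purple look-alike of the clip alone.

How it is judged:
On the way, in this order (a step that is already met when the one before it is completed fails the run):
1. the tall jar stands in the rack's gap, released, upright and clear of both neighbours (x of jar_mid in the frame of rack between -0.016 and 0.02 m and y of jar_mid in the frame of rack between -0.05 and 0.05 m and z of jar_mid in the frame of rack between 0.0695 and 0.0815 m and angle between jar_mid's own z axis and vertical below 0.12 rad and horizontal distance between jar_mid and jar_gold above 0.046 m and horizontal distance between jar_mid and jar_white above 0.046 m and contact force between the fingers and jar_tall below 0.1 N and linear speed of jar_tall below 0.02 m/s), for 0.2 s.
2. the clip is squeezed open and lifted clear above the tin (value of joint clip_lever above 0.35 rad and contact force between the fingers and clip above 1 N and z of clip_pivot in the frame of recipe_tin above 0.13 m), for 0.1 s.
At the end, for the whole second after the job is handed in: Jar released, upright on the rack floor between the other two, axes 46 mm or more apart. Clip held still, open 0.40 rad or more, within 25 mm of the middle of the card edge: a jaw tip each side, 1.5 mm or more off the card and 5 mm or more below its edge; pin 5 mm or more above it; card untouched (x of jar_mid in the frame of rack between -0.016 and 0.02 m and y of jar_mid in the frame of rack between -0.05 and 0.05 m and z of jar_mid in the frame of rack between 0.0695 and 0.0815 m and angle between jar_mid's own z axis and vertical below 0.12 rad and horizontal distance between jar_mid and jar_gold above 0.046 m and horizontal distance between jar_mid and jar_white above 0.046 m and contact force between the fingers and jar_tall below 0.1 N and value of joint clip_lever above 0.4 rad and ((x of jaw_a in the frame of card_edge below -0.003 m and x of jaw_b in the frame of card_edge above 0.003 m) or (x of jaw_b in the frame of card_edge below -0.003 m and x of jaw_a in the frame of card_edge above 0.003 m)) and z of each of jaw_a, jaw_b in the frame of card_edge below -0.005 m and y of clip_pivot in the frame of card_edge between -0.025 and 0.025 m and z of clip_pivot in the frame of card_edge above 0.005 m and contact force between the fingers and clip above 2 N and contact force between each of clip, the fingers and card_stand below 0.5 N and contact force between clip and recipe_tin below 0.1 N and linear speed of clip below 0.03 m/s); the arm keeps its last pose, push and grip.
It fails at once if the clip or the fingers push the card or its stand hard (over 8 N) (contact force between any of clip, the fingers and card_stand above 8 N).
It fails at once if the card stand, the rack, the tin or the mug is shifted more than 20 mm (distance of any of card_stand, rack, recipe_tin, mug from where it was at the start of the episode above 0.02 m).
It fails at once if one of the other jars is shifted more than 25 mm or tipped (distance of any of jar_gold, jar_white from where it was at the start of the episode above 0.025 m or angle between any of jar_gold, jar_white's own z axis and vertical above 0.5 rad).
It fails at once if the tall jar is tipped over (angle between jar_mid's own z axis and vertical above 0.8 rad).
It also fails if it takes over 61 s, if anything falls off the work surface, if the arm or the gripper's body presses on something with over 40 N, if the wrist force passes 120 N, or if a joint passes its speed limit or range.

### The arm

A 6-joint arm with a two-finger parallel gripper is mounted at the origin on a cart in front of the work surface, level with it; the furniture and walls round the work are solid. World frame = base frame: x ahead of the robot, y to its left, z up, the work surface at z = 0. Lengths are in m, angles in rad, forces in N, time in s.
With the tool pointing down it reaches from about 0.35 to 0.95 m from the base axis. Payload 17.4 kg.
Tool frame: the origin (TCP) lies on the centre line of the jaws, within the pads' length; the fingertips stand 17 mm ahead of it and the grasp point (between the pads) lies 2 mm behind it; y points along the fingers, x is the direction in which the jaws open and shut, and the axes are right-handed (so a half turn about y gives the same grasp; the last joint's range is limited). The gripper opens to 93 mm and grips with 3 to 60 N. Pads are 15 mm wide; open, the fingers measure 128 mm over their backs; the gripper's body (75 mm by 188 mm) begins 65 mm behind the grasp point.
Start: joints at [-1.211, 0.116, 1.442, -0, 1.584, -0.038], TCP at [0.261, -0.622, 0.236] pointing down, gripper open.
Joint ranges: [-2.83, 2.83], [-0.83, 2.19], [0.07, 2.5], [-1.14, 4.28], [0.01, 3], [-2.97, 2.97]. Speed limits (rad/s): [1.89, 1.89, 2.22, 3.14, 3.14, 3.14].

### API

Orientations are given as a unit quaternion [w, x, y, z].
In Python, from workcell import manip gives the robot as it stands. The module is installed in compiled form; this text tells all that it offers.
- The arm moves only by the shell command python3 -m pendant 'ROWS' [OPENING] [FORCE]. ROWS is JSON, a list that holds one entry, the list of rows, each a list of 6 numbers: the shift along the tool's x, y, z in mm, then the turn, a rotation vector about the tool's x, y, z in degrees. A call has 1 to 5 rows; each row is the pose to reach, as a shift and turn from the pose commanded when the call began, along the tool's axes at that moment; what a row does not reach only later rows make up. A row lasts 1/8 s, in which the tool goes at most 62.5 mm and 10.7 degrees, less where a joint would pass 70% of its speed; a pose out of reach is approached as far as the arm can. A call with a gripper value outside its range is refused whole. OPENING is the opening, from 0 (shut) to 1 (fully open), set as the call begins (- or left out, the last holds). The fingers move at their own pace and stop on an object; FORCE is the grip in N (left out, the last holds). Time passes only in rows, so rows that repeat a pose let the fingers close. It gives the time, the measured TCP pose, the force and the opening at its end, in the units of the state.
- manip.read_state(): the state, without advancing time (a new reading comes with each control period).
- manip.grab_frame(name): name is "side" or "top"; returns a dict with "image" (384x512x3 uint8, blue, green, red), "fx", "fy", "cx", "cy" (pixels), "xyz" and "orientation" of the camera in the world. Camera axes: x right, y down, z forward; pixel columns grow to the right and rows downward; lengths in m; the calibration is good to about 2 mm. A picture is of the moment at which its call begins. There is no depth.
- manip.job_done(): hands the job in, once; it reports no verdict.
The state is a dict: "t": time; "qpos": joint angles; "joint_vel": joint speeds; "effort": joint torques, N m; "eef_pos": TCP position; "orientation": TCP orientation; "contact_force": force on the tool from outside, world axes, zero at the start; "ft_torque": the same for the moment, N m; "width": finger opening in m.
Only numpy, scipy, OpenCV 4.12 (cv2) and the standard library are available. Lean on these libraries where they do the work, as an engineer would, in place of code of your own. Each camera call takes 0.05 s, during which the arm holds its last target.

## Working session

There is one attempt and no reset: what is moved stays moved. The work goes in short steps, Python scripts to look and compute and a shell command to move; the robot and the scene stay as the last step left them, time stands still between calls to the robot, and variables do not carry over. Pictures are saved under pics/ and viewed, and the job is handed in when it is done.

```bash
mkdir -p pics; python3 - <<'E'
from workcell import manip
import cv2,json
s=manip.read_state();print(s)
for n in("side","top"):
    f=manip.grab_frame(n);im=f.pop("image");print(n,f)
    cv2.imwrite(f"pics/{n}0.png",im)
E
```

```text
{'t': 0.0, 'qpos': array([-1.21078938e+00,  1.16485043e-01,  1.44227875e+00,  1.01047439e-05,
        1.58401204e+00, -3.78024366e-02]), 'joint_vel': array([-2.54334529e-03,  6.28979653e-05, -5.18178083e-04,  7.75499082e-04,
        8.82862556e-05, -9.44404036e-04]), 'effort': array([ 1.16575389e-03, -7.21260381e+01, -6.22606373e+01,  7.80495442e-02,
        2.39011488e-02, -1.47054188e-04]), 'eef_pos': array([ 0.26141938, -0.62211191,  0.23489743]), 'orientation': array([ 0.589187  , -0.58869217,  0.39168115, -0.3910065 ]), 'contact_force': array([-0.02323581, -0.02402717,  0.53814044]), 'ft_torque': array([0.0229683 , 0.01846035, 0.01935896]), 'width': 0.09281084683746017}
side {'fx': 397.60466372304296, 'fy': 397.60466372304296, 'cx': 255.87716248990856, 'cy': 190.1076128818502, 'xyz': array([0.16272205, 0.96111686, 0.71034967]), 'orientation': array([ 0.09042555, -0.13291588,  0.85055188, -0.50071757])}
top {'fx': 377.4549743033647, 'fy': 377.4549743033647, 'cx': 255.55370890666185, 'cy': 191.41993754634515, 'xyz': array([ 0.28726236, -0.06950339,  1.31505103]), 'orientation': array([ 0.05942018, -0.7038096 ,  0.70461684, -0.06809111])}
```

View pics/side0.png

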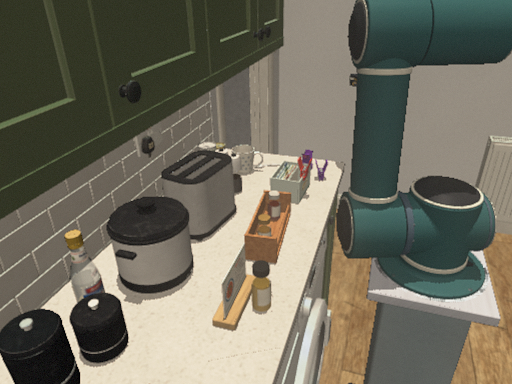

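View pics/top0.png

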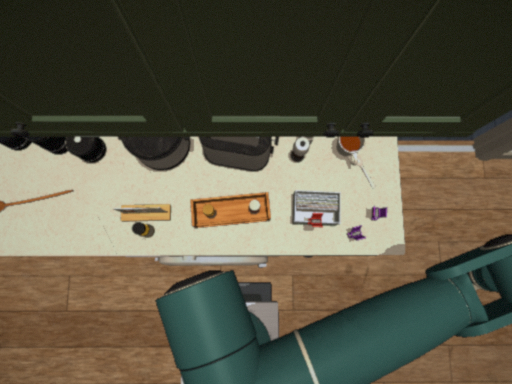

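Possible confusions (top view):
- **Clip:** red at (316,219) on the tin. The purple ones at (379,213) and (356,234) are look-alikes.
- **Tall jar:** black lid at (143,230) in front of the card. Gold lid (209,211) and white lid (254,206) are in the rack, and the dark canisters are at far left.

I choose the red clip and the black-lidded jar, and will check both in close crops.

```bash
cat > h.py <<'E'
import numpy as np,cv2
from workcell import manip
from scipy.spatial.transform import Rotation as R
def q2R(q): return R.from_quat([q[1],q[2],q[3],q[0]]).as_matrix()
def proj(f,P):
    c=(np.atleast_2d(P)-f["xyz"])@q2R(f["orientation"])
    return np.c_[f["cx"]+f["fx"]*c[:,0]/c[:,2],f["cy"]+f["fy"]*c[:,1]/c[:,2]]
def atz(f,u,v,z):
    d=q2R(f["orientation"])@np.array([(u-f["cx"])/f["fx"],(v-f["cy"])/f["fy"],1])
    return f["xyz"]+d*(z-f["xyz"][2])/d[2]
def crop(f,x0,y0,x1,y1,k,name):
    cv2.imwrite(name,cv2.resize(f["image"][y0:y1,x0:x1],None,fx=k,fy=k,interpolation=cv2.INTER_CUBIC))
E
python3 - <<'E'
from h import *
f=manip.grab_frame("top");crop(f,100,170,300,260,4,"pics/t1.png");crop(f,280,170,400,250,6,"pics/t2.png")
g=manip.grab_frame("side");crop(g,200,230,300,330,6,"pics/s1.png");crop(g,230,135,340,260,4.5,"pics/s2.png")
np.savez("f0.npz",top=f["image"],side=g["image"])
E
```

```text
(no output)
```

View pics/t1.png

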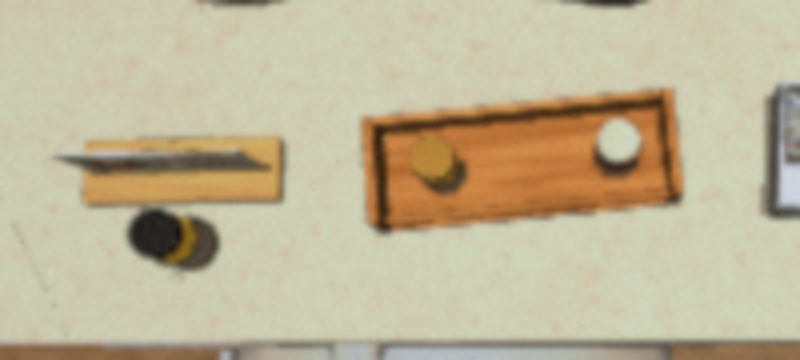

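View pics/t2.png

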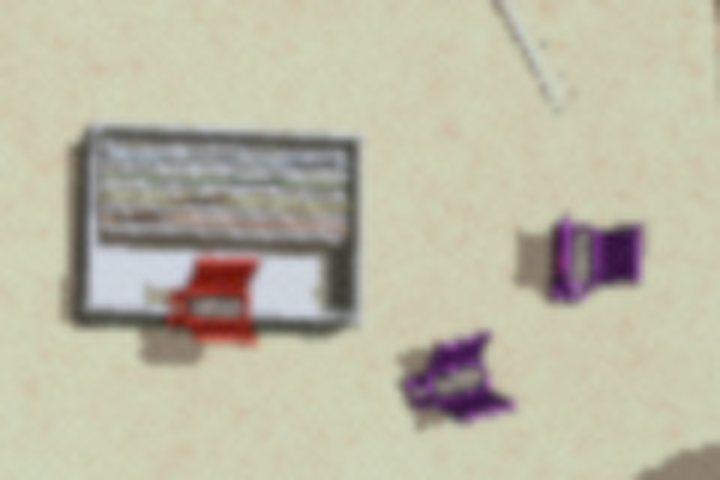

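View pics/s1.png

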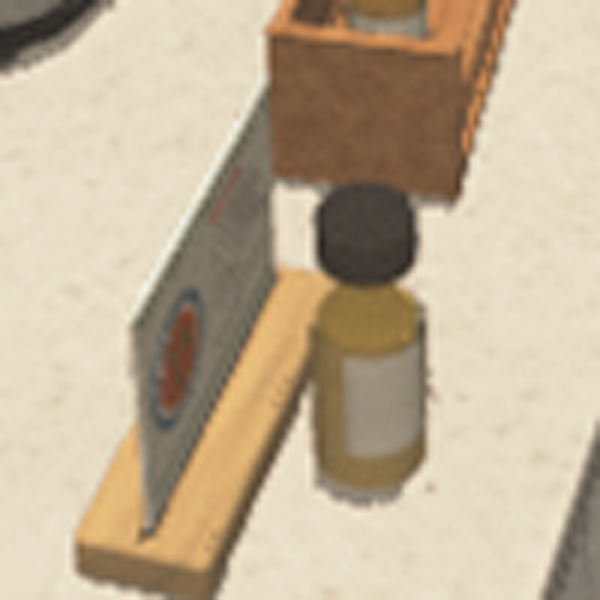

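View pics/s2.png

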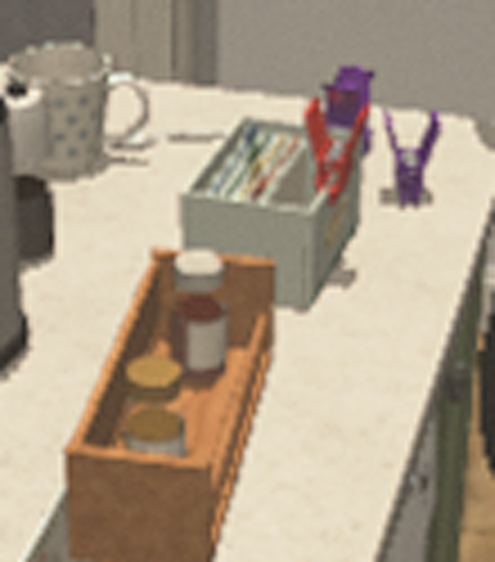

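The crops confirm it: red clip on the tin's front rim (t2 crop, 215,300) and a black-lidded yellow jar in front of the card (t1 crop, lid 155,232). Next I'll work out positions.

```bash
cat > m1.py <<'E'
from h import *
f=manip.grab_frame("top");g=manip.grab_frame("side")
def t1(a,b,z): return atz(f,100+(a+.5)/4-.5,170+(b+.5)/4-.5,z).round(4)
def t2(a,b,z): return atz(f,280+(a+.5)/6-.5,170+(b+.5)/6-.5,z).round(4)
def s1(a,b,z): return atz(g,200+(a+.5)/6-.5,230+(b+.5)/6-.5,z).round(4)
def s2(a,b,z): return atz(g,230+(a+.5)/4.5-.5,135+(b+.5)/4.5-.5,z).round(4)
print("nadir/down check", q2R(f["orientation"])[:,2])
print("jar lid top t",t1(155,232,.125)," side",s1(368,203,.125), "foot side", s1(365,480,0.0))
for n,p in dict(BL=(362,119),FL=(378,232),BR=(675,90),FR=(682,203)).items(): print("rack",n,t1(*p,.085))
print("gold t",t1(433,159,.098),"s",s2(153,372,.098)); print("white t",t1(618,143,.092),"s",s2(199,262,.092))
print("card ends t",t1(55,157,.128),t1(240,153,.128)," s",s1(136,328,.128),s1(268,92,.128))
for p in((84,139),(282,137),(82,204),(281,202)): print("stand",t1(*p,.022))
for n,p in dict(BL=(92,128),FL=(80,320),BR=(357,137),FR=(353,325)).items(): print("tin t",n,t2(*p,.085))
for p in((183,194),(303,216),(358,152),(247,118)): print("tin s",s2(*p,.085))
print("clip handle tops", t2(257,262,.143),t2(196,258,.143),t2(255,342,.143),t2(188,335,.143))
print("pin",t2(215,305,.101))
print("clip s tops",s2(313,103,.143),s2(366,106,.143), "edge",s2(333,195,.085))
E
python3 m1.py
```

```text
nadir/down check [ 0.17958328 -0.0123153  -0.98366568]
jar lid top t [0.389  0.2836 0.125 ]  side [0.3899 0.2827 0.125 ] foot side [0.387  0.3017 0.    ]
rack BL [0.4852 0.1306 0.085 ]
rack FL [0.3922 0.115  0.085 ]
rack BR [ 0.5095 -0.1274  0.085 ]
rack FR [ 0.4156 -0.1323  0.085 ]
gold t [0.4502 0.0701 0.098 ] s [0.4553 0.0555 0.098 ]
white t [ 0.4641 -0.08    0.092 ] s [ 0.4701 -0.0993  0.092 ]
card ends t [0.448  0.3645 0.128 ] [0.4511 0.2191 0.128 ]  s [0.4464 0.3759 0.128 ] [0.4489 0.2315 0.128 ]
stand [0.478  0.3794 0.022 ]
stand [0.4796 0.2093 0.022 ]
stand [0.4218 0.3776 0.022 ]
stand [0.4234 0.208  0.022 ]
tin t BL [ 0.5135 -0.2155  0.085 ]
tin t FL [ 0.4072 -0.2067  0.085 ]
tin t BR [ 0.5085 -0.3623  0.085 ]
tin t FR [ 0.4043 -0.3557  0.085 ]
tin s [ 0.5151 -0.2104  0.085 ]
tin s [ 0.4187 -0.2007  0.085 ]
tin s [ 0.402  -0.3199  0.085 ]
tin s [ 0.5038 -0.3585  0.085 ]
clip handle tops [ 0.4318 -0.2934  0.143 ] [ 0.4339 -0.2615  0.143 ] [ 0.39   -0.2909  0.143 ] [ 0.3937 -0.2562  0.143 ]
pin [ 0.4137 -0.2779  0.101 ]
clip s tops [ 0.4306 -0.2766  0.143 ] [ 0.3905 -0.2821  0.143 ] edge [ 0.4048 -0.2406  0.085 ]
```

```bash
cat > ov.py <<'E'
from h import *
f=manip.grab_frame("top");g=manip.grab_frame("side")
f["image"]=np.load("f0.npz")["top"];g["image"]=np.load("f0.npz")["side"]
def box(cx,cy,yaw,dx,dy,z0,z1):
    c=[];Rz=np.array([[np.cos(yaw),-np.sin(yaw)],[np.sin(yaw),np.cos(yaw)]])
    for z in(z0,z1):
        for a,b in((-1,-1),(1,-1),(1,1),(-1,1)): c.append([*(Rz@[a*dx/2,b*dy/2]+[cx,cy]),z])
    c=np.array(c);return [c[[0,1,2,3,0]],c[[4,5,6,7,4]]]+[c[[i,i+4]] for i in range(4)]
def circ(x,y,r,z):
    t=np.linspace(0,6.283,40);return np.c_[x+r*np.cos(t),y+r*np.sin(t),t*0+z]
import sys
exec(open("poses.py").read())
L=box(*rack,.09,.26,0,.085)[:2]+box(*rack,.076,.24,.08,.08)[:1]+[circ(*gold,.0205,.111),circ(*white,.0205,.105),circ(*jar,.023,0),circ(*jar,.021,.125)]
L+=box(*stand,.056,.17,0,.022)+box(*card,.003,.15,.022,.128)+box(*tin,.104,.15,0,.085)
c=clip;Rz=np.array([[np.cos(c[2]),-np.sin(c[2])],[np.sin(c[2]),np.cos(c[2])]])
for s in(-1,1):
    L.append(np.array([[*(Rz@[s*a,b]+c[:2]),z] for a,b,z in((.022,-.017,.143),(.022,.017,.143),(.008,.017,.101),(.008,-.017,.101),(.022,-.017,.143))]))
for n,fr,crs in(("t",f,((100,170,300,260,4),(280,170,400,250,6))),("s",g,((200,230,300,330,6),(230,135,340,260,4.5)))):
    for i,(x0,y0,x1,y1,k) in enumerate(crs):
        im=cv2.resize(fr["image"][y0:y1,x0:x1],None,fx=k,fy=k,interpolation=cv2.INTER_CUBIC)
        for p in L:
            q=(proj(fr,p)-[x0,y0]+.5)*k-.5
            cv2.polylines(im,[np.round(q*8).astype(np.int32)],False,(255,0,255),1,cv2.LINE_AA,3)
        cv2.imwrite(f"pics/ov_{n}{i}_{sys.argv[1]}.png",im)
E
cat > poses.py <<'E'
rack=(.4506,-.0035,.097)
gold=(.450,.068);white=(.4635,-.0795);jar=(.388,.285)
stand=(.4507,.2937,-.009);card=(.4490,.2937,-.009);tin=(.459,-.2855,-.037)
clip=(.4125,-.2755,-.06)
E
sed -i 's/rack=(.4506,-.0035,.097)/rack=(.4506,-.0035,-.097)/' poses.py
python3 - <<'E'
from h import *
f=manip.grab_frame("top");g=manip.grab_frame("side")
print(atz(f,100+433.5/4-.5,170+159.5/4-.5,.111),atz(g,230+153.5/4.5-.5,135+372.5/4.5-.5,.111),atz(f,100+618.5/4-.5,170+143.5/4-.5,.105),atz(g,230+199.5/4.5-.5,135+262.5/4.5-.5,.105))
E
python3 ov.py a
```

```text
[0.44849651 0.0686147  0.111     ] [0.449128   0.07474623 0.111     ] [ 0.46225605 -0.07992484  0.105     ] [ 0.46366318 -0.07701768  0.105     ]
```

View pics/ov_t0_a.png

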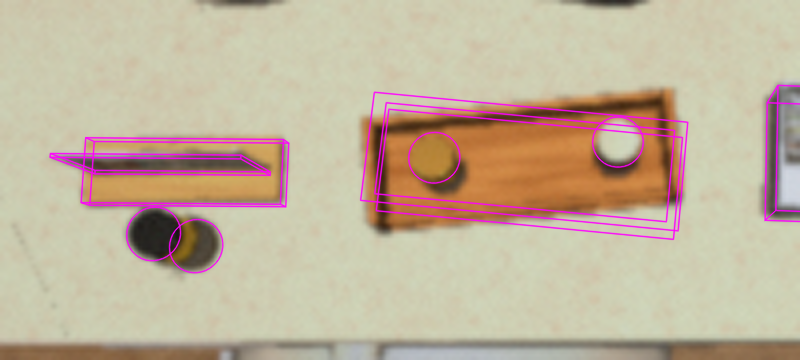

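View pics/ov_t1_a.png

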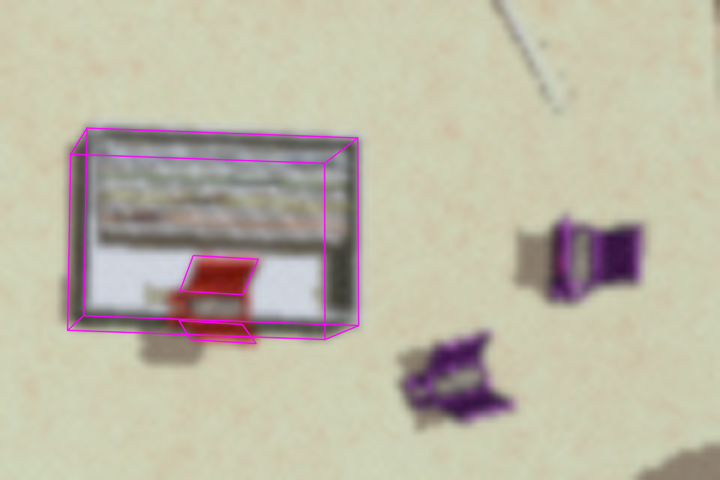

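View pics/ov_s0_a.png

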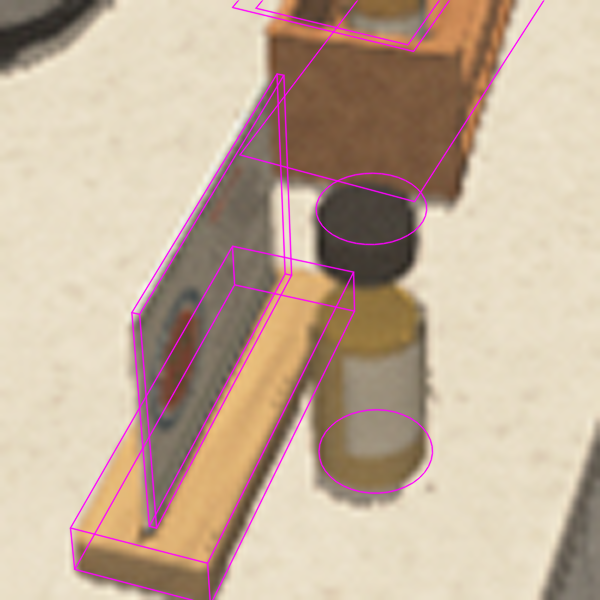

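View pics/ov_s1_a.png

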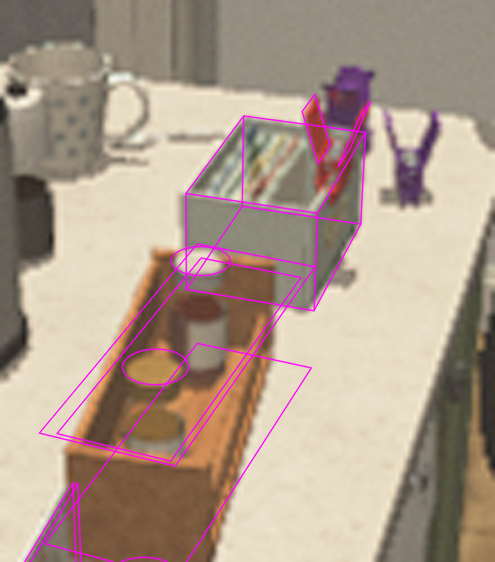

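```bash

cat > poses.py <<'E'
rack=(.4506,-.0025,.096)
gold=(.449,.070);white=(.463,-.0785);jar=(.389,.286)
stand=(.4507,.2965,.010);card=(.4495,.2965,.010);tin=(.459,-.2855,-.037)
clip=(.4125,-.276,-.05)
E
python3 ov.py b; python3 -c "
import cv2,numpy as np
a=[cv2.imread(f'pics/ov_{n}_b.png') for n in('t0','t1','s0','s1')]
im=np.zeros((600,800,3),np.uint8);im[:360]=a[0];im[360:600,:360]=cv2.resize(a[1],(360,240));cv2.imwrite('pics/c1.png',im)
im=np.zeros((600,800,3),np.uint8);im[:500,:500]=cv2.resize(a[2],(500,500));im[:,500:]=cv2.resize(a[3],(0,0),fx=1,fy=1)[:600,100:400] if a[3].shape[0]>=600 else np.pad(a[3][:,60:360],((0,600-a[3].shape[0]),(0,0),(0,0)));cv2.imwrite('pics/c2.png',im)"
```

```text
(no output)
```

View pics/c1.png

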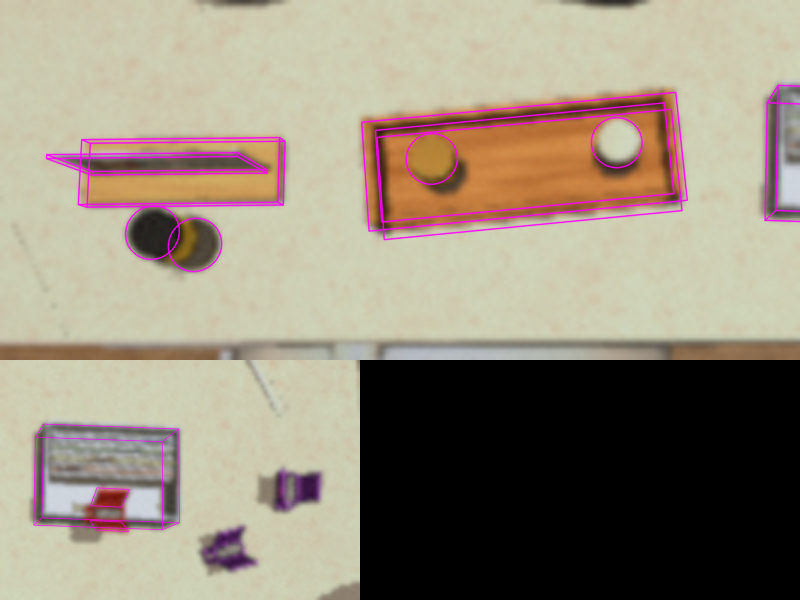

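View pics/c2.png

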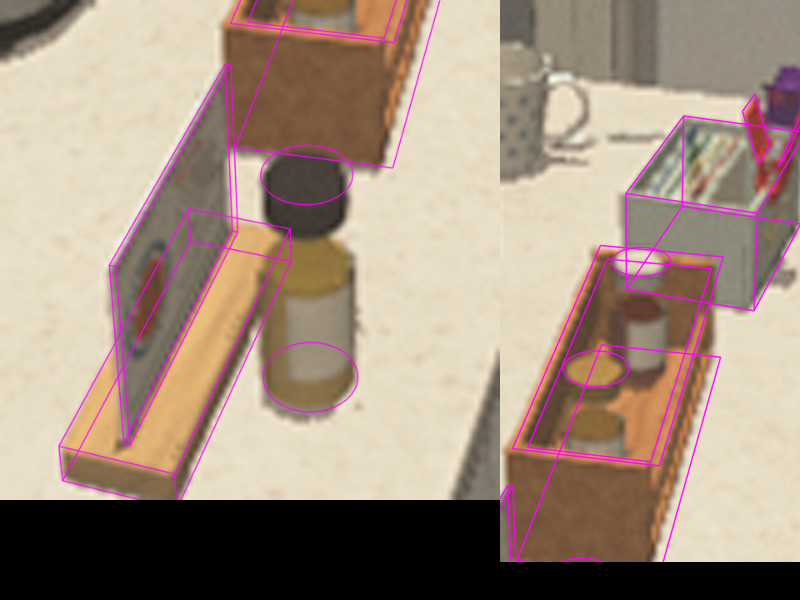

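```bash
cat > go.py <<'E'
# usage: go.py x y z openyaw_deg -> shift/turn in tool axes from measured pose (tool straight down)
from h import *
import sys
s=manip.read_state();T=q2R(s["orientation"]);p=s["eef_pos"]
print("t",round(s["t"],2),"tcp",p.round(4),"open axis yaw",np.degrees(np.arctan2(T[1,0],T[0,0])).round(2),"approach",T[:,1].round(3),"F",s["contact_force"].round(1),"w",round(s["width"],4),"q",s["qpos"].round(2))
if len(sys.argv)>4:
    x,y,z,w=map(float,sys.argv[1:5]);
    best=None
    for k in(0,180):
        a=np.radians(w+k);X=np.array([np.cos(a),np.sin(a),0]);Y=np.array([0,0,-1.]);G=np.c_[X,Y,np.cross(X,Y)]
        r=np.degrees(R.from_matrix(T.T@G).as_rotvec())
        if best is None or np.linalg.norm(r)<np.linalg.norm(best): best=r
    print("row",(T.T@(np.array([x,y,z])-p)*1000).round(1),best.round(1))
E
sed -i 's/rack=(.4506/rack=(.4525/' poses.py
python3 go.py .41 -.25 .29 0;python3 go.py .39 .286 .24 0
```

```text
t 0.6 tcp [ 0.2615 -0.6223  0.2357] open axis yaw -67.2 approach [ 0. -0. -1.] F [0.3 0.9 0.1] w 0.093 q [-1.21  0.12  1.44  0.    1.58 -0.04]
row [-285.7  -54.3  281.1] [  0.  -67.2   0. ]
t 0.6 tcp [ 0.2615 -0.6223  0.2357] open axis yaw -67.2 approach [ 0. -0. -1.] F [0.3 0.9 0.1] w 0.093 q [-1.21  0.12  1.44  0.    1.58 -0.04]
row [-787.6   -4.3  470.4] [  0.  -67.2   0. ]
```

```bash
python3 -m pendant '[[[-57,-11,56,0,-10,0],[-114,-22,112,0,-20,0],[-171,-32,168,0,-30,0],[-228,-43,225,0,-40,0],[-285,-54,281,0,-50,0]]]' 0.66; python3 go.py .40 .10 .29 0;python3 go.py .389 .286 .25 0
```

```text
t: 1.23
eef_pos: [0.3767, -0.3328, 0.2778]
orientation: [-0.699, 0.7, -0.104, 0.104]
contact_force: [0.1, -0.6, 0.1]
width: 0.0617
t 1.23 tcp [ 0.3767 -0.3328  0.2778] open axis yaw -16.9 approach [ 0. -0. -1.] F [ 0.1 -0.6  0.1] w 0.0617 q [-0.77 -0.27  1.74  0.    1.67 -0.48]
row [-103.5  -12.3  420.9] [  0.  -16.9   0. ]
t 1.23 tcp [ 0.3767 -0.3328  0.2778] open axis yaw -16.9 approach [ 0. -0. -1.] F [ 0.1 -0.6  0.1] w 0.0617 q [-0.77 -0.27  1.74  0.    1.67 -0.48]
row [-168.2   27.6  595.7] [  0.  -16.9   0. ]
```

```bash
python3 -m pendant '[[[-20,-2,60,0,-6,0],[-40,-4,120,0,-12,0],[-60,-8,180,0,-17,0],[-75,-10,240,0,-17,0],[-90,-12,300,0,-17,0]]]'; python3 go.py .40 .10 .29 0;python3 go.py .389 .286 .25 0
```

```text
t: 1.85
eef_pos: [0.3786, -0.0209, 0.2898]
orientation: [-0.707, 0.707, -0.001, 0.002]
contact_force: [1.7, 0.1, -0.8]
width: 0.0612
t 1.85 tcp [ 0.3786 -0.0209  0.2898] open axis yaw -0.24 approach [ 0.001 -0.    -1.   ] F [ 1.7  0.1 -0.8] w 0.0612 q [-0.12 -0.56  1.93  0.    1.78 -0.12]
row [ 20.9  -0.2 121. ] [ 0.  -0.2  0.1]
t 1.85 tcp [ 0.3786 -0.0209  0.2898] open axis yaw -0.24 approach [ 0.001 -0.    -1.   ] F [ 1.7  0.1 -0.8] w 0.0612 q [-0.12 -0.56  1.93  0.    1.78 -0.12]
row [  9.   39.8 307. ] [ 0.  -0.2  0.1]
```

```bash
python3 -m pendant '[[[0,0,60,0,0,0],[0,6,120,0,0,0],[0,12,180,0,0,0],[0,18,240,0,0,0],[0,25,300,0,0,0]]]'; python3 go.py .389 .286 .24 0
```

```text
t: 2.48
eef_pos: [0.3797, 0.2795, 0.2646]
orientation: [0.707, -0.707, 0.001, -0.001]
contact_force: [1.1, -0.8, -0.1]
width: 0.0611
t 2.48 tcp [0.3797 0.2795 0.2646] open axis yaw -0.18 approach [ 0.001  0.001 -1.   ] F [ 1.1 -0.8 -0.1] w 0.0611 q [ 0.58 -0.34  1.82 -0.    1.67  0.58]
row [ 9.2 24.6  6.5] [-0.  -0.2  0.1]
```

```bash
python3 -m pendant '[[[9,20,6,0,0,0],[9,60,6,0,0,0],[9,75,6,0,0,0],[9,75,6,0,0,0]]]'; python3 - <<'E'
from h import *
f=manip.grab_frame("top");g=manip.grab_frame("side")
a=cv2.resize(f["image"][180:270,100:190],(400,400),interpolation=2);b=cv2.resize(g["image"][210:340,200:330],(400,400),interpolation=2)
cv2.imwrite("pics/p1.png",np.hstack([a,b]))
E
python3 go.py .389 .286 .095 0
```

```text
t: 2.98
eef_pos: [0.3891, 0.283, 0.1892]
orientation: [-0.707, 0.707, -0.002, 0.001]
contact_force: [0.1, 1.0, 0.3]
width: 0.0614
t 3.08 tcp [0.3897 0.2833 0.1909] open axis yaw -0.23 approach [ 0.001  0.001 -1.   ] F [-0.   0.4 -0.3] w 0.0612 q [ 0.58 -0.3   1.9   0.    1.54  0.58]
row [-0.8 95.9  2.6] [-0.1 -0.2  0.1]
```

View pics/p1.png

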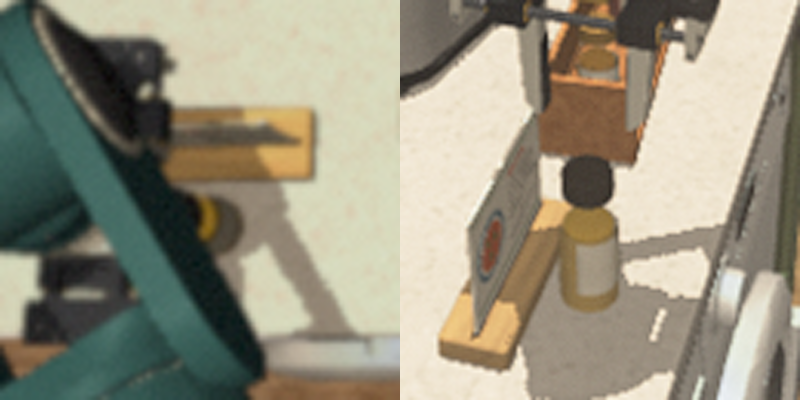

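The fingers straddle the jar: tips at side-crop columns 540 and 633, lid at 587. The left finger stays clear in front of the card, so I'll descend.

```bash
python3 -m pendant '[[[-1,35,2,0,0,0],[-1,70,2,0,0,0],[-1,90,2,0,0,0],[-1,99,2,0,0,0],[-1,99,2,0,0,0]]]'; python3 go.py .389 .286 .092 0
```

```text
t: 3.7
eef_pos: [0.3886, 0.2854, 0.091]
orientation: [0.707, -0.707, 0.001, -0.001]
contact_force: [-0.6, 1.1, -0.6]
width: 0.0611
t 3.7 tcp [0.3886 0.2854 0.091 ] open axis yaw -0.21 approach [ 0.  0. -1.] F [-0.6  1.1 -0.6] w 0.0611 q [ 0.58 -0.24  2.02  0.    1.36  0.58]
row [ 0.4 -1.   0.6] [-0.  -0.2  0. ]
```

```bash
python3 -m pendant '[[[0,0,0,0,0,0],[0,0,0,0,0,0],[0,0,0,0,0,0],[0,0,0,0,0,0],[0,0,0,0,0,0]]]' 0.4 20;python3 go.py .389 .286 .22 0; python3 - <<'E'
from h import *
f=manip.grab_frame("top");g=manip.grab_frame("side")
b=cv2.resize(g["image"][210:340,200:330],(560,560),interpolation=2)
cv2.imwrite("pics/p2.png",b)
E
```

```text
t: 4.32
eef_pos: [0.3886, 0.2855, 0.0912]
orientation: [0.707, -0.707, 0.001, -0.002]
contact_force: [-0.7, -0.5, 6.1]
width: 0.0458
t 4.33 tcp [0.3886 0.2855 0.0912] open axis yaw -0.21 approach [ 0.001  0.001 -1.   ] F [-0.7 -0.5  6.1] w 0.0458 q [ 0.58 -0.24  2.02  0.    1.36  0.58]
row [   0.5 -128.8    0.6] [-0.  -0.2  0.1]
```

View pics/p2.png

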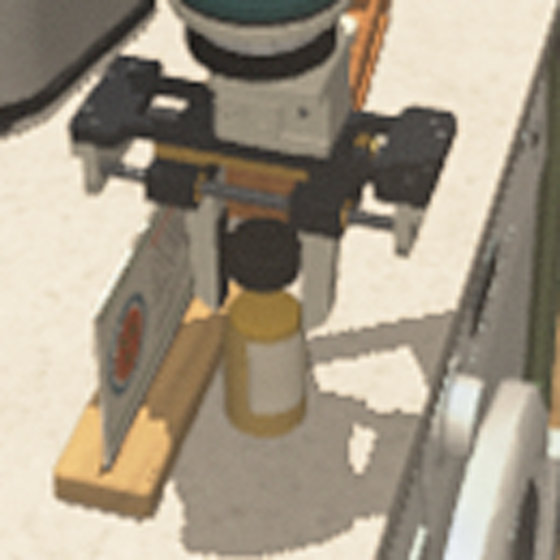

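```bash
python3 -m pendant '[[[0,-15,0,0,0,0],[0,-45,0,0,0,0],[0,-90,0,0,0,0],[0,-135,0,0,0,0],[0,-155,-30,0,0,0]]]';python3 go.py .44 -.004 .245 5.5
```

```text
t: 5.05
eef_pos: [0.3882, 0.2558, 0.2486]
orientation: [0.708, -0.707, -0.0, -0.001]
contact_force: [0.5, -0.5, -2.9]
width: 0.046
t 5.05 tcp [0.3882 0.2558 0.2486] open axis yaw -0.11 approach [ 0.002  0.001 -1.   ] F [ 0.5 -0.5 -2.9] w 0.046 q [ 0.53 -0.36  1.85  0.    1.64  0.53]
row [  52.2    3.4 -259.7] [-0.1 -5.6  0.1]
```

```bash
python3 -m pendant '[[[5,2,-50,0,-1,0],[15,3,-105,0,-3,0],[30,3,-160,0,-5.6,0],[45,3,-215,0,-5.6,0],[58,3,-250,0,-5.6,0]]]';python3 go.py .456 -.004 .185 5.5
```

```text
t: 5.68
eef_pos: [0.4452, 0.0028, 0.2433]
orientation: [-0.706, 0.706, 0.033, -0.032]
contact_force: [0.7, 1.3, -2.2]
width: 0.0458
t 5.67 tcp [0.4452 0.0028 0.2433] open axis yaw 5.3 approach [ 0.001 -0.    -1.   ] F [ 0.7  1.3 -2.2] w 0.0458 q [-0.05 -0.4   1.89 -0.    1.65 -0.14]
row [10.1 58.3 -7.7] [ 0.  -0.2  0. ]
```

```bash
python3 -m pendant '[[[10,0,-7,0,0,0],[10,30,-7,0,0,0],[10,50,-7,0,0,0],[10,50,-7,0,0,0]]]';python3 go.py .456 -.004 .105 5.5; python3 - <<'E'
from h import *
f=manip.grab_frame("top");g=manip.grab_frame("side")
a=cv2.resize(f["image"][180:250,180:280],(400,280),interpolation=2);b=cv2.resize(g["image"][150:280,220:320],(400,520),interpolation=2)
im=np.zeros((520,800,3),np.uint8);im[:280,:400]=a;im[:,400:]=b
cv2.imwrite("pics/p3.png",im)
E
```

```text
t: 6.18
eef_pos: [0.4553, -0.0004, 0.1912]
orientation: [0.706, -0.706, -0.033, 0.034]
contact_force: [0.1, -0.6, -1.8]
width: 0.046
t 6.17 tcp [ 4.553e-01 -4.000e-04  1.912e-01] open axis yaw 5.44 approach [-0.002  0.    -1.   ] F [ 0.1 -0.6 -1.8] w 0.046 q [-0.06 -0.36  1.95  0.    1.56 -0.15]
row [ 0.6 86.2 -3.7] [-0.  -0.1 -0.1]
```

View pics/p3.png

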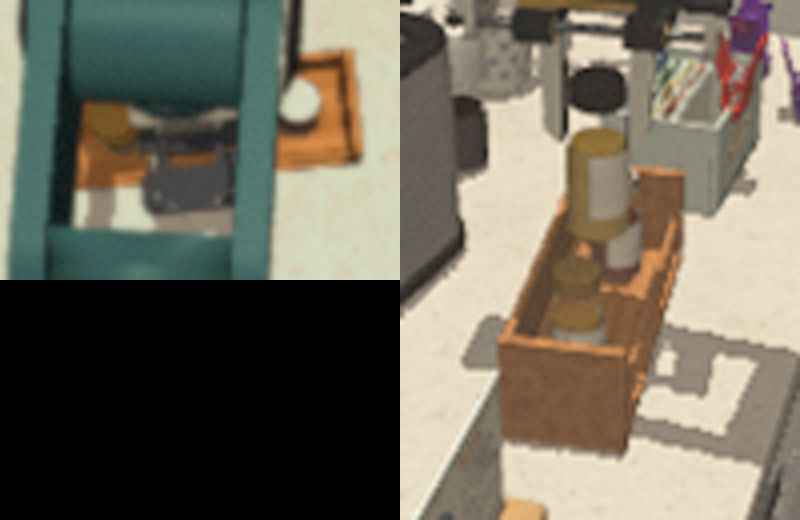

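The jar hangs over the gap between gold (side crop 577,275) and white (622,225), with space on both sides. Lowering.

```bash
python3 -m pendant '[[[0,30,-4,0,0,0],[0,55,-4,0,0,0],[0,72,-4,0,0,0],[0,80,-4,0,0,0],[0,82,-4,0,0,0]]]';python3 go.py .456 -.004 .105 5.5
```

```text
t: 6.9
eef_pos: [0.4565, -0.0049, 0.1107]
orientation: [-0.706, 0.706, 0.033, -0.033]
contact_force: [-0.0, 0.0, -1.4]
width: 0.0457
t 6.9 tcp [ 0.4565 -0.0049  0.1107] open axis yaw 5.4 approach [ 0. -0. -1.] F [-0.   0.  -1.4] w 0.0457 q [-0.07 -0.32  2.05 -0.    1.41 -0.16]
row [-0.4  5.7  0.9] [ 0.  -0.1  0. ]
```

```bash
python3 -m pendant '[[[0,2,0,0,0,0],[0,4,0,0,0,0],[0,5,0,0,0,0],[0,6,0,0,0,0],[0,6,0,0,0,0]]]';python3 go.py
```

```text
t: 7.52
eef_pos: [0.4562, -0.005, 0.1043]
orientation: [0.706, -0.706, -0.033, 0.033]
contact_force: [0.0, 0.9, -1.8]
width: 0.0456
t 7.53 tcp [ 0.4562 -0.005   0.1043] open axis yaw 5.39 approach [-0.  0. -1.] F [ 0.   0.9 -1.8] w 0.0456 q [-0.07 -0.31  2.05  0.    1.4  -0.16]
```

```bash
python3 -m pendant '[[[0,1,0,0,0,0],[0,1,0,0,0,0],[0,1,0,0,0,0]]]';python3 go.py
```

```text
t: 7.9
eef_pos: [0.4564, -0.005, 0.1041]
orientation: [-0.706, 0.706, 0.033, -0.033]
contact_force: [-2.2, 0.1, 5.4]
width: 0.0459
t 7.9 tcp [ 0.4564 -0.005   0.1041] open axis yaw 5.4 approach [ 0.001 -0.    -1.   ] F [-2.2  0.1  5.4] w 0.0459 q [-0.07 -0.31  2.06 -0.    1.4  -0.16]
```

Floor contact felt, with Fz going from -1.8 to +5.4 N. Releasing.

```bash
python3 -m pendant '[[[0,0,0,0,0,0],[0,0,0,0,0,0],[0,0,0,0,0,0],[0,0,0,0,0,0]]]' 0.68;python3 go.py;  python3 -m pendant '[[[0,-10,0,0,0,0],[0,-40,0,0,0,0],[0,-80,0,0,0,0],[0,-130,0,0,0,0],[0,-180,0,0,0,0]]]'; python3 go.py .411 -.276 .25 -2.5
python3 - <<'E'
from h import *
f=manip.grab_frame("top");g=manip.grab_frame("side")
a=cv2.resize(f["image"][180:250,180:280],(400,280),interpolation=2);b=cv2.resize(g["image"][150:280,220:320],(400,520),interpolation=2)
im=np.zeros((520,800,3),np.uint8);im[:280,:400]=a;im[:,400:]=b
cv2.imwrite("pics/p4.png",im)
E
```

```text
t: 8.4
eef_pos: [0.4562, -0.005, 0.1033]
orientation: [0.706, -0.706, -0.033, 0.033]
contact_force: [0.0, 0.5, 0.3]
width: 0.0634
t 8.4 tcp [ 0.4562 -0.005   0.1033] open axis yaw 5.39 approach [-0. -0. -1.] F [0.  0.5 0.3] w 0.0634 q [-0.07 -0.31  2.06 -0.    1.4  -0.16]
t: 9.02
eef_pos: [0.4559, -0.0049, 0.2857]
orientation: [-0.706, 0.706, 0.033, -0.033]
contact_force: [0.6, -0.8, 1.0]
width: 0.0634
t 9.03 tcp [ 0.4559 -0.0049  0.2857] open axis yaw 5.39 approach [ 0.001 -0.    -1.   ] F [ 0.6 -0.8  1. ] w 0.0634 q [-0.07 -0.38  1.81  0.    1.71 -0.16]
row [ -70.2   35.7 -265.6] [0.  7.9 0. ]
```

View pics/p4.png

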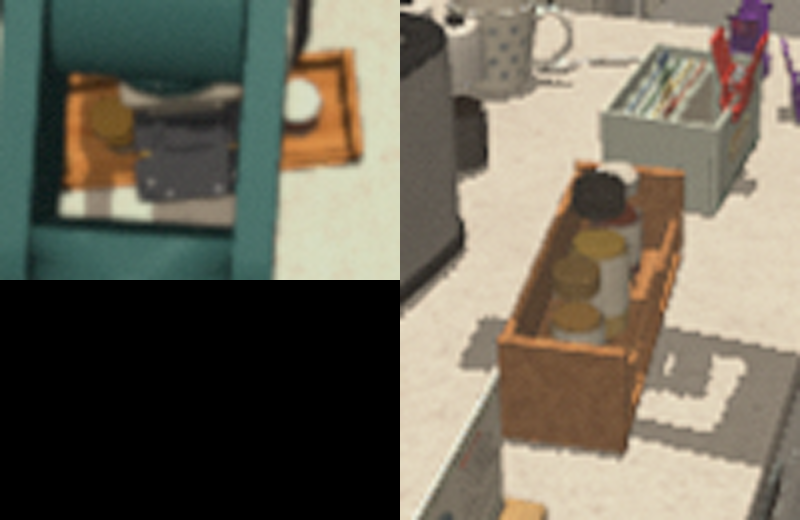

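The jar is upright in the gap: black lid at side crop (598,193), between gold (575,275) and white (622,180). Now to the clip.

```bash
python3 -m pendant '[[[-15,0,-50,0,2,0],[-30,0,-105,0,4,0],[-45,5,-160,0,6,0],[-58,20,-215,0,8,0],[-70,36,-265,0,8,0]]]'; python3 go.py .411 -.276 .20 -2.5
```

```text
t: 9.75
eef_pos: [0.4107, -0.2772, 0.2472]
orientation: [-0.707, 0.707, -0.016, 0.017]
contact_force: [0.1, -0.1, 0.4]
width: 0.0632
t 9.75 tcp [ 0.4107 -0.2772  0.2472] open axis yaw -2.67 approach [ 0.001 -0.    -1.   ] F [ 0.1 -0.1  0.4] w 0.0632 q [-0.65 -0.28  1.8   0.    1.63 -0.6 ]
row [ 0.2 47.2  1.3] [ 0.  -0.2  0. ]
```

```bash
python3 -m pendant '[[[0,25,1,0,0,0],[0,45,1,0,0,0],[0,62,1,0,0,0],[0,62,1,0,0,0]]]'; python3 go.py .411 -.276 .127 -2.5
python3 - <<'E'
from h import *
f=manip.grab_frame("top");g=manip.grab_frame("side")
a=cv2.resize(f["image"][180:250,280:380],(400,280),interpolation=2);b=cv2.resize(g["image"][140:210,265:335],(560,560),interpolation=2)[:,100:500]
im=np.zeros((560,800,3),np.uint8);im[:280,:400]=a;im[:,400:]=b
cv2.imwrite("pics/p5.png",im)
E
```

```text
t: 10.25
eef_pos: [0.4114, -0.2736, 0.1843]
orientation: [0.707, -0.707, 0.016, -0.015]
contact_force: [0.5, 0.1, -0.2]
width: 0.0632
t 10.25 tcp [ 0.4114 -0.2736  0.1843] open axis yaw -2.55 approach [-0.001  0.001 -1.   ] F [ 0.5  0.1 -0.2] w 0.0632 q [-0.64 -0.27  1.89 -0.    1.52 -0.59]
row [-0.2 57.3 -2.4] [-0.  -0.1 -0.1]
```

View pics/p5.png

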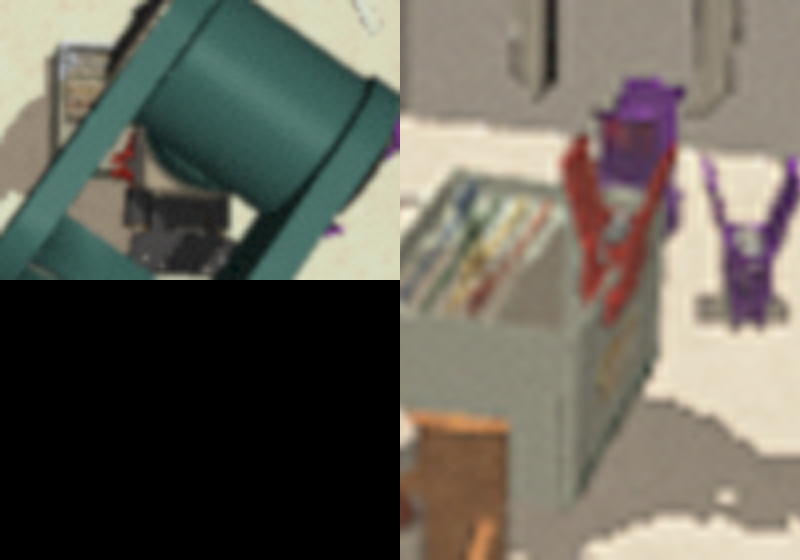

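```bash
python3 - <<'E'
from h import *
f=manip.grab_frame("top");g=manip.grab_frame("side")
print(atz(f,356,234,.03),atz(f,379,213,.03))
k=lambda P:((proj(g,P)-[265,140]+.5)*8-.5+[300,0]).round(0)
for h in(.0317,-.0317): print(k([.4114+h,-.274,.1673]),k([.4114+h,-.274,.11]))
print("tops .411",k([.433,-.276,.143]),k([.389,-.276,.143]))
E
```

```text
[ 0.37460035 -0.42701816  0.03      ] [ 0.44641425 -0.50998629  0.03      ]
[[549.  91.]] [[545. 212.]]
[[695. 107.]] [[688. 229.]]
tops .411 [[571. 143.]] [[672. 155.]]
```

Finger inner faces are at crop columns 553 and 697, and the clip's handle tops at 563 and 672, so the clip is bracketed. Descending.

```bash
python3 -m pendant '[[[0,20,-2,0,0,0],[0,38,-2,0,0,0],[0,50,-2,0,0,0],[0,57,-2,0,0,0],[0,57,-2,0,0,0]]]'; python3 go.py .411 -.276 .127 -2.5
python3 -m pendant '[[[0,0,0,0,0,0],[0,0,0,0,0,0],[0,0,0,0,0,0],[0,0,0,0,0,0],[0,0,0,0,0,0]]]' 0.15 30; python3 go.py
python3 - <<'E'
from h import *
g=manip.grab_frame("side");b=cv2.resize(g["image"][140:210,265:335],(560,560),interpolation=2)
cv2.imwrite("pics/p6.png",b)
E
```

```text
t: 11.08
eef_pos: [0.4113, -0.2763, 0.1279]
orientation: [0.707, -0.707, 0.016, -0.016]
contact_force: [-0.5, -0.0, -0.2]
width: 0.0632
t 11.07 tcp [ 0.4113 -0.2763  0.1279] open axis yaw -2.61 approach [-0.001  0.    -1.   ] F [-0.5 -0.  -0.2] w 0.0632 q [-0.64 -0.23  1.95  0.    1.42 -0.6 ]
row [-0.3  0.9  0.3] [-0.  -0.1 -0. ]
t: 11.7
eef_pos: [0.4114, -0.2763, 0.1283]
orientation: [0.707, -0.707, 0.016, -0.016]
contact_force: [-0.6, 0.0, -0.1]
width: 0.0213
t 11.7 tcp [ 0.4114 -0.2763  0.1283] open axis yaw -2.61 approach [-0.  0. -1.] F [-0.6  0.  -0.1] w 0.0213 q [-0.64 -0.23  1.95 -0.    1.42 -0.6 ]
```

View pics/p6.png

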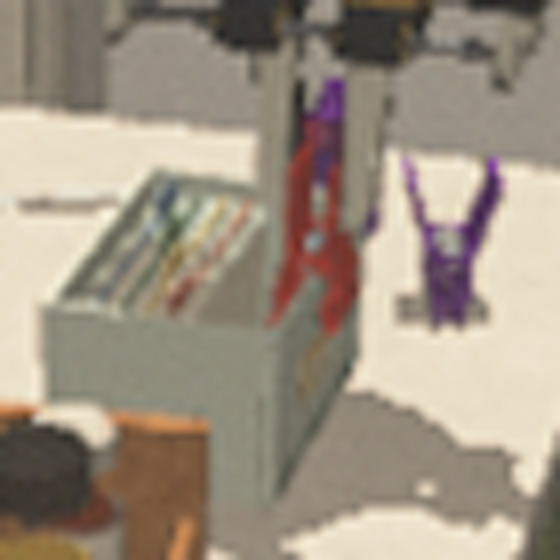

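The clip is squeezed to its stop: width 21.3 mm, jaws apart either side of the rim. Lifting straight up.

```bash
python3 -m pendant '[[[0,-10,0,0,0,0],[0,-30,0,0,0,0],[0,-60,0,0,0,0],[0,-105,0,0,0,0],[0,-150,0,0,0,0]]]'; python3 go.py .40 -.05 .30 0
python3 - <<'E'
from h import *
g=manip.grab_frame("side");b=cv2.resize(g["image"][100:210,240:350],(560,560),interpolation=2)
cv2.imwrite("pics/p7.png",b)
E
```

```text
t: 12.38
eef_pos: [0.4112, -0.2762, 0.2813]
orientation: [-0.707, 0.707, -0.016, 0.016]
contact_force: [0.1, -0.7, -0.6]
width: 0.0214
t 12.38 tcp [ 0.4112 -0.2762  0.2813] open axis yaw -2.61 approach [ 0.001 -0.001 -1.   ] F [ 0.1 -0.7 -0.6] w 0.0214 q [-0.64 -0.29  1.75 -0.    1.68 -0.6 ]
row [-21.5 -18.8 225.5] [ 0.  -2.6  0.1]
```

View pics/p7.png

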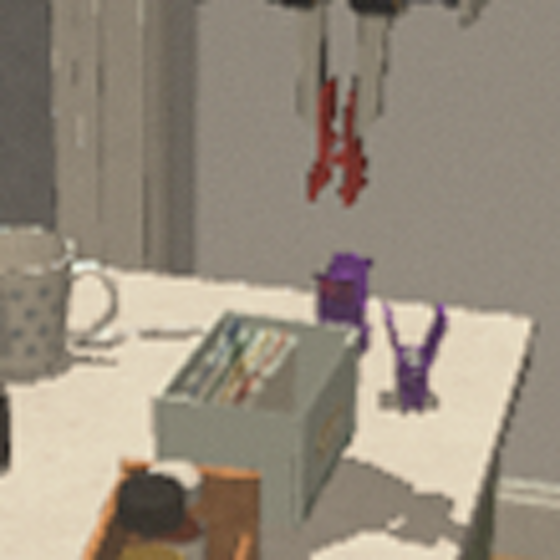

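The clip is off the tin and clear above it, still squeezed. Carrying it over to the card.

```bash
python3 -m pendant '[[[-5,-8,55,0,-1,0],[-12,-15,115,0,-2.5,0],[-18,-18,170,0,-2.6,0],[-20,-18,225,0,-3,0],[-20,-18,285,0,-3.2,0]]]'; python3 go.py .43 .28 .28 0.57
python3 -m pendant '[[[2,0,50,0,0,0],[8,2,110,0,0,0],[16,6,165,0,0,0],[28,12,220,0,0,0],[36,18,270,0,0,0]]]'; python3 go.py .449 .2965 .22 0.57
```

```text
t: 13.05
eef_pos: [0.4038, 0.0108, 0.298]
orientation: [-0.707, 0.707, 0.004, -0.003]
contact_force: [0.2, -0.1, -0.3]
width: 0.0214
t 13.05 tcp [0.4038 0.0108 0.298 ] open axis yaw 0.56 approach [ 0.002 -0.    -1.   ] F [ 0.2 -0.1 -0.3] w 0.0214 q [-0.04 -0.5   1.87 -0.    1.77 -0.05]
row [ 28.7  18.  268.9] [ 0.  -0.   0.1]
t: 13.68
eef_pos: [0.4375, 0.2818, 0.2796]
orientation: [0.707, -0.707, -0.004, 0.003]
contact_force: [0.3, -0.8, -0.5]
width: 0.0218
t 13.68 tcp [0.4375 0.2818 0.2796] open axis yaw 0.63 approach [ 0.001  0.001 -1.   ] F [ 0.3 -0.8 -0.5] w 0.0218 q [ 0.52 -0.23  1.7  -0.    1.67  0.51]
row [11.6 59.6 14.6] [-0.   0.1  0.1]
```

```bash
python3 -m pendant '[[[6,10,10,0,0,0],[11.5,35,14.5,0,0,0],[11.5,60,14.5,0,0,0],[11.5,74,14.5,0,0,0],[11.5,74,14.5,0,0,0]]]'; python3 go.py .449 .2965 .171 0.57
python3 - <<'E'
from h import *
f=manip.grab_frame("top");g=manip.grab_frame("side");cv2.imwrite("pics/raw_s8.png",g["image"])
b=cv2.resize(g["image"][200:320,200:320],(600,600),interpolation=2)
cv2.imwrite("pics/p8.png",b)
a=cv2.resize(f["image"][170:270,90:210],(720,600),interpolation=2)
cv2.imwrite("pics/p8t.png",a)
E
```

```text
t: 14.3
eef_pos: [0.4489, 0.2937, 0.2043]
orientation: [-0.707, 0.707, 0.003, -0.004]
contact_force: [-0.2, -0.5, -0.5]
width: 0.0213
t 14.3 tcp [0.4489 0.2937 0.2043] open axis yaw 0.56 approach [-0.001 -0.    -1.   ] F [-0.2 -0.5 -0.5] w 0.0213 q [ 0.53 -0.18  1.78 -0.    1.54  0.52]
row [ 0.1 33.3  2.8] [ 0. -0. -0.]
```

View pics/p8.png

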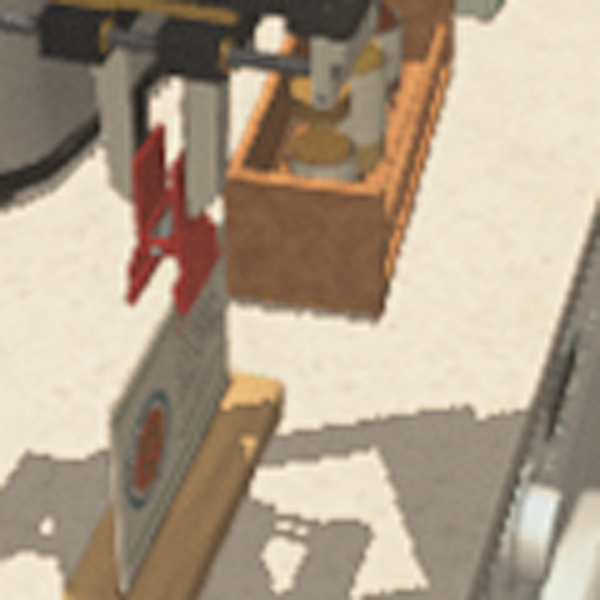

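View pics/p8t.png

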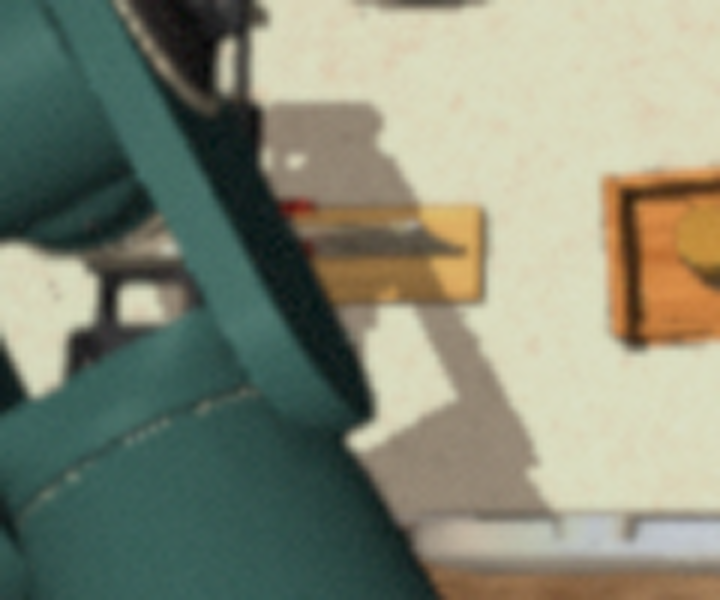

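```bash
python3 - <<'E'
from h import *
g=manip.grab_frame("side");f=manip.grab_frame("top")
k=lambda P:((proj(g,P)-[200,200]+.5)*5-.5).round(0)
u=lambda p:atz(g,200+(p[0]+.5)/5-.5,200+(p[1]+.5)/5-.5,p[2]).round(4)
for p in((132,303,.145),(150,275,.150),(180,318,.145),(205,310,.145),(195,290,.145)): print(p,u(p))
print("card near corner",u((113,412,.128)))
print("pred inner tips at near edge",k([[.459,.3167,.145],[.439,.3167,.145],[.459,.2707,.145],[.439,.2707,.145]]))
print("card corners pred",k([[.4495,.3715,.128],[.4495,.2215,.128]]))
kt=lambda P:((proj(f,P)-[90,170]+.5)*6-.5).round(0)
print("top view: tips far edge",kt([[.459,.2707,.145],[.439,.2707,.145],[.4495,.2707,.128],[.4495,.2215,.128],[.461,.2767,.22],[.44,.2767,.22]]))
E
python3 - <<'E'
import cv2
im=cv2.imread("pics/raw_s8.png")
cv2.imwrite("pics/p8c.png",cv2.resize(im[220:290,215:275],(600,700)[:2] if 0 else (510,595),interpolation=cv2.INTER_CUBIC))
E
```

```text
(132, 303, 0.145) [0.4603 0.3181 0.145 ]
(150, 275, 0.15) [0.4574 0.3029 0.15  ]
(180, 318, 0.145) [0.436  0.3216 0.145 ]
(205, 310, 0.145) [0.4273 0.3131 0.145 ]
(195, 290, 0.145) [0.4365 0.3012 0.145 ]
card near corner [0.4492 0.3694 0.128 ]
pred inner tips at near edge [[136. 302.]
 [178. 310.]
 [173. 242.]
 [213. 249.]]
card corners pred [[110. 415.]
 [229. 215.]]
top view: tips far edge [[314. 210.]
 [312. 248.]
 [322. 233.]
 [416. 233.]
 [258. 184.]
 [255. 227.]]
```

View pics/p8c.png

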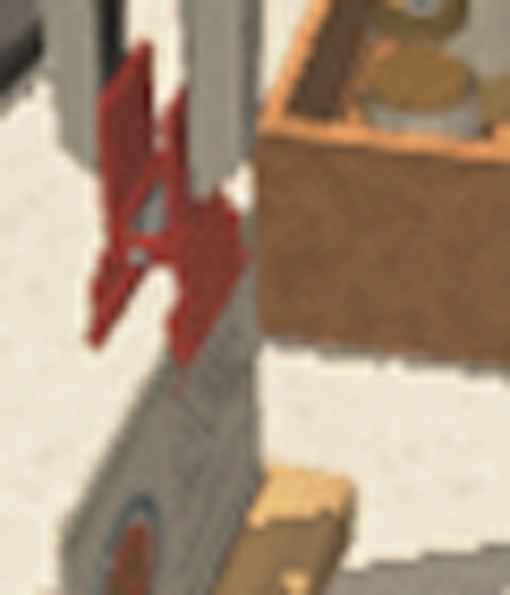

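The jaw tips sit either side of the card line: the front inner tip is at x≈0.437 and the back one at x≈0.460, against the card at x≈0.449, and they agree in both views. Lowering slowly.

```bash
python3 -m pendant '[[[0,5,2,0,0,0],[0,10,2,0,0,0],[0,14,2,0,0,0],[0,17,2,0,0,0],[0,18,2,0,0,0]]]'; python3 -m pendant '[[[0,3,0,0,0,0],[0,6,0,0,0,0],[0,9,0,0,0,0],[0,11,0,0,0,0],[0,12,0,0,0,0]]]';python3 go.py .449 .2965 .174 0.57
python3 - <<'E'
from h import *
g=manip.grab_frame("side");f=manip.grab_frame("top");cv2.imwrite("pics/raw_s9.png",g["image"])
im=g["image"]
a=cv2.resize(im[220:290,215:275],(510,595),interpolation=cv2.INTER_CUBIC)
b=cv2.resize(f["image"][195:245,125:150],(285,570),interpolation=2)
c=np.zeros((595,795,3),np.uint8);c[:,:510]=a;c[:570,510:]=b
cv2.imwrite("pics/p9.png",c)
E
```

```text
t: 15.12
eef_pos: [0.4489, 0.2962, 0.1861]
orientation: [-0.707, 0.707, 0.004, -0.004]
contact_force: [0.5, 0.1, -1.5]
width: 0.0219
t: 15.75
eef_pos: [0.4489, 0.2962, 0.1742]
orientation: [-0.707, 0.707, 0.004, -0.004]
contact_force: [0.2, 0.8, -0.7]
width: 0.0215
t 15.75 tcp [0.4489 0.2962 0.1742] open axis yaw 0.59 approach [-0. -0. -1.] F [ 0.2  0.8 -0.7] w 0.0215 q [ 0.54 -0.16  1.81  0.    1.49  0.53]
row [0.1 0.2 0.3] [ 0.  0. -0.]
```

View pics/p9.png

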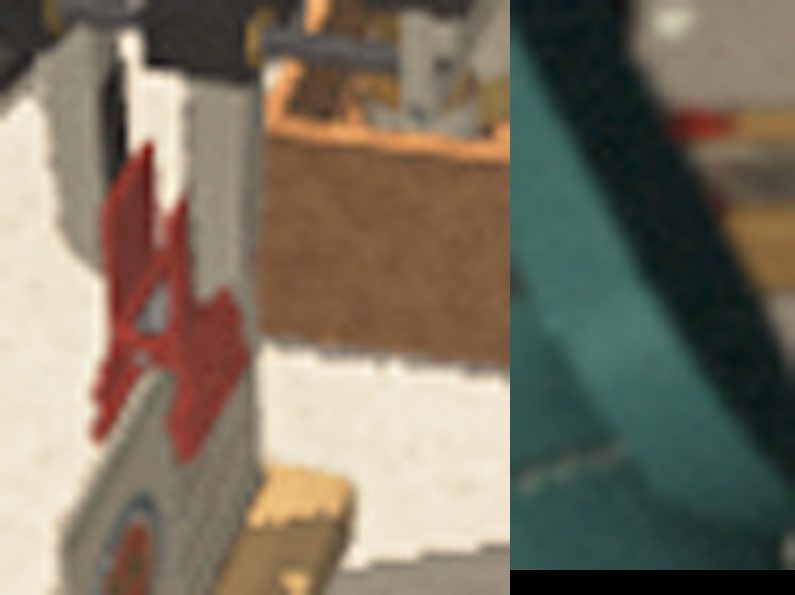

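```bash
python3 - <<'E'
from h import *
g=manip.grab_frame("side");f=manip.grab_frame("top")
im=g["image"];x0,y0,k=220,240,13
a=cv2.resize(im[y0:y0+45,x0:x0+50],None,fx=k,fy=k,interpolation=cv2.INTER_CUBIC)
def pl(P,c):
    q=((proj(g,P)-[x0,y0]+.5)*k-.5);cv2.polylines(a,[np.round(q*8).astype(np.int32)],False,c,1,cv2.LINE_AA,3);print(q.round(0).tolist())
pl([[.4495,.3715,.128],[.4495,.2215,.128]],(255,0,0))
for x in(.448,.451): pl([[x,.319,.128],[x,.319,.115]],(0,255,0))
for x in(.4389,.4589): pl([[x,.319,.128],[x,.319,.115]],(255,0,255))
cv2.imwrite("pics/p10.png",a)
E
```

```text
[[28.0, 560.0], [336.0, 39.0]]
[[154.0, 363.0], [157.0, 421.0]]
[[138.0, 359.0], [141.0, 418.0]]
[[203.0, 373.0], [206.0, 431.0]]
[[95.0, 351.0], [99.0, 409.0]]
```

View pics/p10.png

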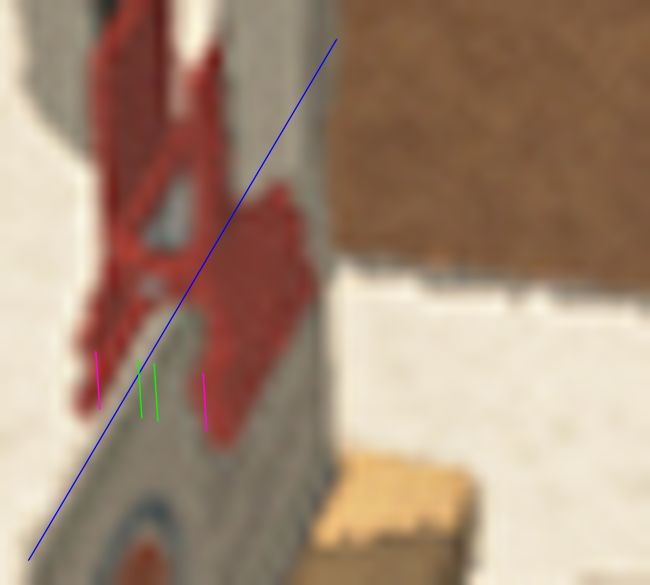

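Jaws straddle the card with no contact. The card looks slightly nearer the back jaw, about 4 mm of clearance against 8 mm in front, so I'll centre by +1.5 mm.

```bash
python3 -m pendant '[[[0.8,0,0,0,0,0],[1.5,0,0,0,0,0],[1.5,0,0,0,0,0],[1.5,0,0,0,0,0],[1.5,0,0,0,0,0]]]';python3 go.py
python3 - <<'E'
from h import *
g=manip.grab_frame("side");f=manip.grab_frame("top")
im=g["image"];x0,y0,k=220,240,13
a=cv2.resize(im[y0:y0+45,x0:x0+50],None,fx=k,fy=k,interpolation=cv2.INTER_CUBIC)
cv2.imwrite("pics/p11.png",a)
b=cv2.resize(f["image"][185:240,100:300],None,fx=4,fy=4,interpolation=2)
c=cv2.resize(g["image"][130:290,220:350],None,fx=2.2,fy=2.2,interpolation=2)
d=np.zeros((580,800,3),np.uint8);d[:220]=b;d[220:572,:286]=c
cv2.imwrite("pics/p12.png",d)
E
```

```text
t: 16.58
eef_pos: [0.4504, 0.2962, 0.1743]
orientation: [-0.707, 0.707, 0.004, -0.004]
contact_force: [-0.4, -0.3, 0.3]
width: 0.0216
t 16.57 tcp [0.4504 0.2962 0.1743] open axis yaw 0.59 approach [ 0. -0. -1.] F [-0.4 -0.3  0.3] w 0.0216 q [ 0.53 -0.16  1.81 -0.    1.49  0.52]
```

View pics/p11.png

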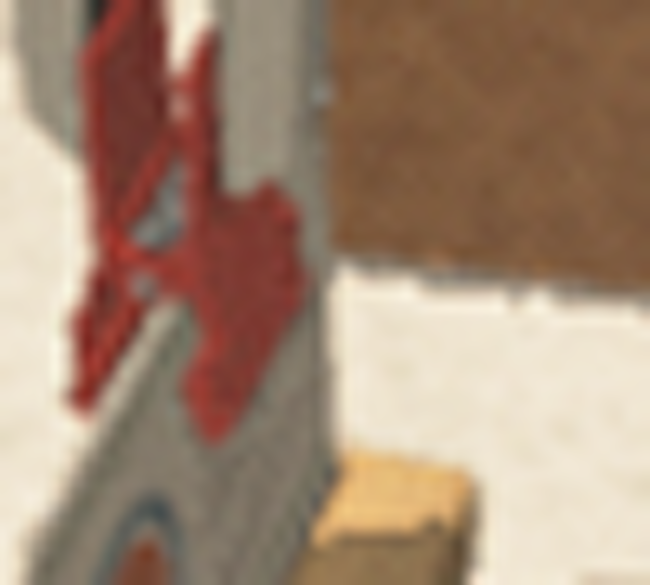

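View pics/p12.png

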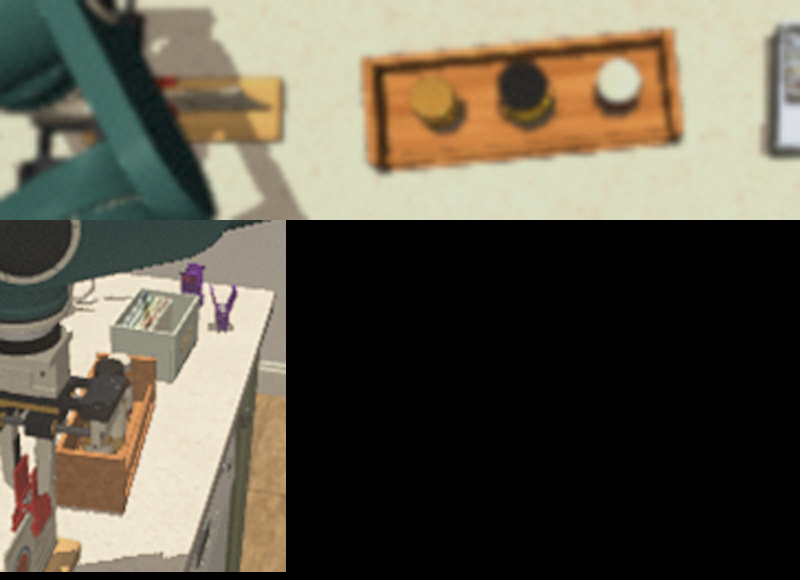

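Final checks are consistent: the jar stands between its neighbours, the tips are about 13 mm below the card edge and about 7 mm (back) and 9 mm (front) off the card, and the wrist force is near zero. Handing in.

```bash
python3 -c "
from workcell import manip
manip.job_done();s=manip.read_state();print(s['t'],s['eef_pos'],s['width'],s['contact_force'])"
```

```text
the job is handed in; nothing more can be done
the job is handed in; nothing more can be done
```

The job is done and handed in after about 16.6 s of robot time; no verdict is reported.

- **Jar:** The tall jar stands in the rack gap, released and upright. In the last top view it is clear of both the gold and white jars.
- **Clip:** I squeezed the red clip off the tin rim and lowered it over the middle of the card edge with one jaw on each side. It is held fully open with a 30 N grip, finger width about 21.6 mm.
- **Last clip checks:**
  - The jaw tips are about 13 mm below the card edge and the pin about 19 mm above it.
  - The clearance to the card is about 7 mm behind and 9 mm in front.
  - The wrist force is near zero, so nothing suggests contact with the card.
- **Disagreement:** The side and top cameras differed by 1–2 mm on where the card sits between the jaws. I settled between them with a +1.5 mm shift.
- **Other items:** The rack, card stand and tin showed no visible shift in the last pictures. I did not look at the mug closely again, but the arm never went near it, and I left the purple look-alikes alone.
- **Not checked:** The final state read, taken after handing in, was refused, so these numbers come from just before.

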